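Close and secure the transit case

TASK

Lift the steel canister out of the open case by its arched handle and set it down upright, wholly on the round cork mat beside the case; lower it, do not drop or tip it. Then fold the lid fully shut and turn the steel turnbutton round until it points squarely in over the lid. Leave the other things on the bench where they are.

Things in the scene. Friction and masses are not known exactly. Their poses are not given: they have to be found in the camera images.
- case: grey plastic transit case, fixed to the bench: open box 220 mm (its x) x 260 mm (its y) x 100 mm high, walls 6 mm. Origin under its centre on the bench, z up. The lid is hinged along its +x rim; the turnbutton's bracket is in the middle of its -x side and stands out 32 mm. Inside is a plywood plinth whose top is 36 mm above the bench; the canister stands on it
- lid (a joint): hinge of the flat grey lid (220 x 260 x 10 mm, no handle): 0 is fully shut, 1.57 is upright, 1.95 the stop. The stiff hinge (about 0.6 N m) keeps the lid where it is left, even slightly ajar. Shut, the lid's outer face is 110 mm above the bench
- lid_hinge (a point): point on the lid's hinge axis, midway along it, 100 mm above the bench; the axis is horizontal, along the case's y
- lid_edge (a point): middle of the lid's free edge, on the outer face (the top face when shut), 220 mm from the hinge
- latch (a joint): pivot of the steel turnbutton, vertical axis: 0 when the arm points straight away from the case (along the case's -x), growing counter-clockwise seen from above; stops at -3.3 and 3.3. At 3.14 or -3.14 (equally good) the arm points straight in over the lid. Friction about 0.06 N m; stays where it is left
- latch_pivot (a point): on the turnbutton's pivot, at the top face of its arm, 121 mm above the bench, 126 mm from the case's centre along the case's -x. The arm is 18 mm wide, 8 mm thick, its underside 3 mm above the shut lid, and reaches 52 mm from the pivot
- latch_tab (a point): middle of the top of the upright thumb tab on the turnbutton, 42 mm from the pivot, 142 mm above the bench; the tab is 16 mm along the arm, 8 mm across it and stands 21 mm above the arm's top face
- canister: closed steel canister 80 mm wide, 99 mm high, about 0.45 kg, with a fixed arched handle over its top; origin under its centre, z up. The handle's bar lies along its y
- canister_grip (a point): middle of the handle's straight top bar (10 mm thick, 48 mm long along the canister's y), 150 mm above the canister's base; 50 mm of free space under it
- mat: round cork mat 160 mm wide, 5 mm thick, fixed to the bench; origin under its centre
- ramekin: small white ramekin, 70 mm wide, 45 mm high; origin under its centre; to be left alone
- squeeze: white squeeze bottle, 60 mm wide, 180 mm high; origin under its centre; to be left alone
- spoon: spoon with a dark wooden handle, lying; origin underneath it; to be left alone
- tin: metal tin, 74 mm wide, 100 mm high; origin under its centre; to be left alone
- brush: brush with a dark wooden handle, lying; origin underneath it; to be left alone
- jar: glass jar with a steel cap, 70 mm wide, 90 mm high; origin under its centre; to be left alone
- bowl: steel bowl, 120 mm wide, 50 mm high; origin under its centre; to be left alone
- carton: cardboard carton 110 x 140 x 80 mm; origin under its centre; to be left alone

How it is judged:
On the way, in this order (a step that is already met when the one before it is completed fails the run):
1. the canister stands upright and released, wholly on the cork mat (horizontal distance between canister and mat below 0.045 m and z of canister in the frame of mat below 0.012 m and angle between canister's own z axis and vertical below 0.1 rad and linear speed of canister below 0.03 m/s and contact force between the fingers and canister below 0.1 N), for 0.2 s.
2. the lid is fully shut (value of joint lid below 0.03 rad), for 0.2 s.
At the end, for the whole second after the job is handed in: The canister stands released and at rest on the cork mat (centre within 45 mm of the mat's centre, leaning less than 0.1 rad), the lid is shut to within 0.03 rad, and the turnbutton points in over the lid, square to within about 0.29 rad (joint beyond 2.85 either way) (all of step 1 and value of joint lid below 0.03 rad and (value of joint latch above 2.85 rad or value of joint latch below -2.85 rad)); the robot touches nothing.
It fails at once if the canister is dropped or thrown (moves faster than 0.5 m/s while not held) (contact force between the fingers and canister below 0.1 N and linear speed of canister above 0.5 m/s).
It fails at once if the canister is tipped more than 0.6 rad (angle between canister's own z axis and vertical above 0.6 rad).
It fails at once if another thing on the bench is displaced by more than 40 mm (distance of any of ramekin, squeeze, spoon, tin, brush, jar, bowl, carton from where it was at the start of the episode above 0.04 m).
It also fails if it takes over 72 s, if anything falls off the work surface, if the arm or the gripper's body presses on something with over 40 N, if the wrist force passes 120 N, or if a joint passes its speed limit or range.

ROBOT

A 6-joint arm with a two-finger parallel gripper is mounted at the origin on the work surface. World frame = base frame: x ahead of the robot, y to its left, z up, the work surface at z = 0. Lengths are in m, angles in rad, forces in N, time in s.
With the tool pointing down it reaches from about 0.325 to 0.775 m from the base axis. Payload 9.3 kg.
Tool frame: the origin (TCP) lies at the very end of the fingers, on their centre line; the grasp point (between the pads) lies 19 mm behind it (grip_point_offset is the distance from the TCP to the grasp point, in m); z points along the fingers, y is the line along which they close (so a half turn about z gives the same grasp; the last joint's range is limited). The gripper opens to 85 mm and grips with 20 to 120 N. Pads are 22 mm wide; open, the fingers measure 114 mm over their backs; the gripper's body (76 mm by 85 mm) begins 54 mm behind the grasp point. The pads swing forward as they close: fully open they stand 13 mm farther back than shut.
Start: joints at [1.025, 0.259, 0.021, 1.334, 0, 1.418], TCP at [0.211, 0.508, 0.231] pointing down, gripper open.
Joint ranges: [-3.04, 3.04], [-0.91, 1.82], [-1.04, 1.36], [-1.92, 1.95], [-1.52, 1.45], [-3.14, 3.14]. Speed limits (rad/s): [2.22, 2.22, 2.79, 3.14, 3.14, 3.14].

INTERFACE

Orientations are given as a 3x3 rotation matrix whose columns are the frame's x, y, z axes.
In Python, from bench import * gives the robot as it stands. The module is installed in compiled form; this text tells all that it offers.
- The arm moves only by the tool jog_arm, never from a script. Its argument "targets" is a list of rows, each a list of 3 entries, a list of its own where there are three numbers: the opening in per cent of the stroke, from 0 (shut) to 100 (fully open), then the shift along the tool's x, y, z scaled (see below), then the turn about the tool's z scaled (see below). In form: [[grip, [x, y, z], yaw], ...]. A call has exactly 8 rows; each row shifts and turns the commanded pose from where the row before left it, along the tool's axes as they then stand; what a row does not reach is not made up. The controller multiplies each number of a shift by 0.15 m and each number of a turn by 90 degrees. A row lasts 1/10 s, in which the tool goes at most 50 mm and 8.59 degrees, less where a joint would pass 70% of its speed; a pose out of reach is approached as far as the arm can. A call with a number of a shift or a turn outside -1 to 1 is refused whole. A call with a gripper value outside its range is refused whole. The fingers move at their own pace and stop on an object; "grip_force" is the grip in N (left out, the last holds). Time passes only in rows, so rows that do not move let the fingers close, or fill a call up. It gives the time, the measured TCP pose, the force, the opening and the grip force at its end, in the units of the state.
- state(): the state, without advancing time (a new reading comes with each control period).
- get_image(name): name is "scene" or "top"; returns the picture (384x512x3 uint8, blue, green, red); there is no depth.
- calibration(name): a dict with "fx", "fy", "cx", "cy" (pixels), "R" (3x3) and "t" (3): a world point X has camera coordinates R X + t. Camera axes: x right, y down, z forward; pixel columns grow to the right and rows downward; lengths in m; the calibration is good to about 2 mm. A picture is of the moment at which its call begins. calibration takes no time and is no camera call.
- close_job(): hands the job in; it is judged then, once.
The state is a dict: "time": time; "qpos": joint angles; "joint_vel": joint speeds; "joint_torque": joint torques, N m; "tool_pos": TCP position; "tool_rot": TCP orientation; "wrist_force": force on the tool from outside, world axes, zero at the start; "wrist_torque": the same for the moment, N m; "gripper_width": finger opening in m; "gripper_force": force on a finger pad.
Only numpy, scipy, OpenCV 4.12 (cv2) and the standard library are available. Lean on these libraries where they do the work, as an engineer would, in place of code of your own. Each camera call takes 0.05 s, during which the arm holds its last target. There are 200 camera calls.

## Working session

There is one attempt and no reset: what is moved stays moved. The work goes in short steps, Python scripts to look and compute and a tool call to move; the robot and the scene stay as the last step left them, time stands still between calls to the robot, and variables do not carry over. Pictures are saved under pics/ and viewed, at most 10 in all, crops included, and the job is handed in when it is done.

Besides the shell and the picture viewer there is one more tool, called after "Call:" as name(argument=value, ...), one argument or row to a line, values as JSON. jog_arm: Moves the arm, as the interface text tells. Shifts and turns lie within -1 to 1; 1 stands for 0.15 m of shift or 90 degrees of turn. Its arguments: {"type":"object","properties":{"targets":{"type":"array","items":{"type":"array"}},"grip_force":{"type":"number"}},"required":["targets"]}

```bash
mkdir -p pics
python3 - <<'E'
from bench import *
import cv2
for n in("scene","top"):
    cv2.imwrite(f"pics/{n}0.png",cv2.resize(get_image(n),(768,576),interpolation=cv2.INTER_CUBIC))
    print(n,calibration(n))
print(state())
E
```

```text
scene {'fx': 356.9432248712566, 'fy': 356.9432248712566, 'cx': 253.66308092066953, 'cy': 192.1624042800006, 'R': array([[ 0.81462843,  0.57991923,  0.00861433],
       [ 0.3246714 , -0.44366677, -0.83531328],
       [-0.48059234,  0.68326677, -0.54970676]]), 't': array([-0.44586776, -0.0740478 ,  1.57227624])}
top {'fx': 396.15192710746385, 'fy': 396.15192710746385, 'cx': 251.45792518850274, 'cy': 184.9420879714586, 'R': array([[-1.05357140e-02, -9.99944362e-01,  5.20966201e-04],
       [-9.96531557e-01,  1.04567443e-02, -8.25561190e-02],
       [ 8.25460782e-02, -1.38894692e-03, -9.96586281e-01]]), 't': array([-0.00620032,  0.58135194,  1.31621546])}
{'time': 0.1, 'qpos': array([ 1.02541787e+00,  2.59103412e-01,  2.08555109e-02,  1.33370958e+00,
       -2.18961124e-05,  1.41821569e+00]), 'joint_vel': array([ 5.08456286e-04, -1.04299929e-03,  6.52989636e-05,  8.47350987e-05,
        1.53848314e-03, -1.30880986e-03]), 'joint_torque': array([ 4.80455972e-03, -5.56694806e+01,  3.45068836e+01,  1.16987541e-02,
       -1.24282983e-04,  8.51059383e-06]), 'tool_pos': array([0.21039473, 0.50789543, 0.23075131]), 'tool_rot': array([[-9.23841701e-01,  3.82774307e-01, -5.83618656e-04],
       [ 3.82774721e-01,  9.23841169e-01, -1.00406393e-03],
       [ 1.54841066e-04, -1.15099060e-03, -9.99999326e-01]]), 'wrist_force': array([-0.07311274, -0.0566371 ,  0.08127806]), 'wrist_torque': array([ 0.02284476,  0.03005051, -0.01559326]), 'gripper_force': 0.0, 'gripper_width': 0.08535897671782292}
```

View pics/scene0.png

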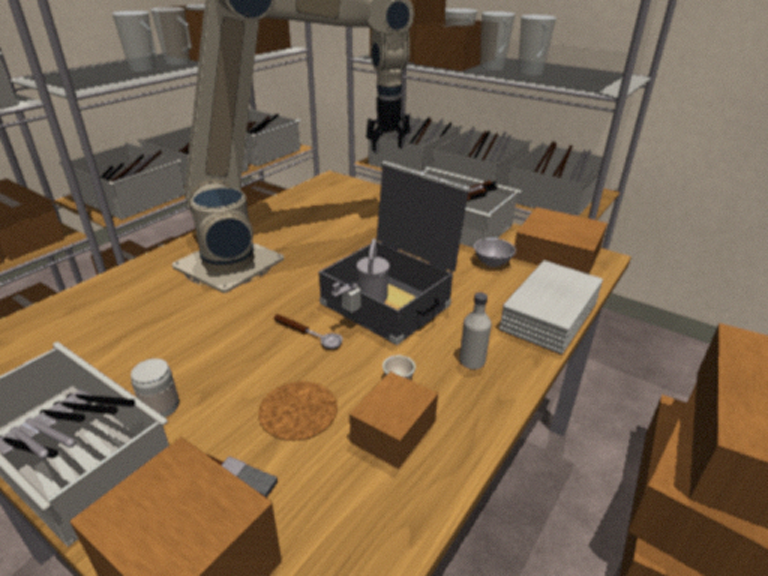

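View pics/top0.png

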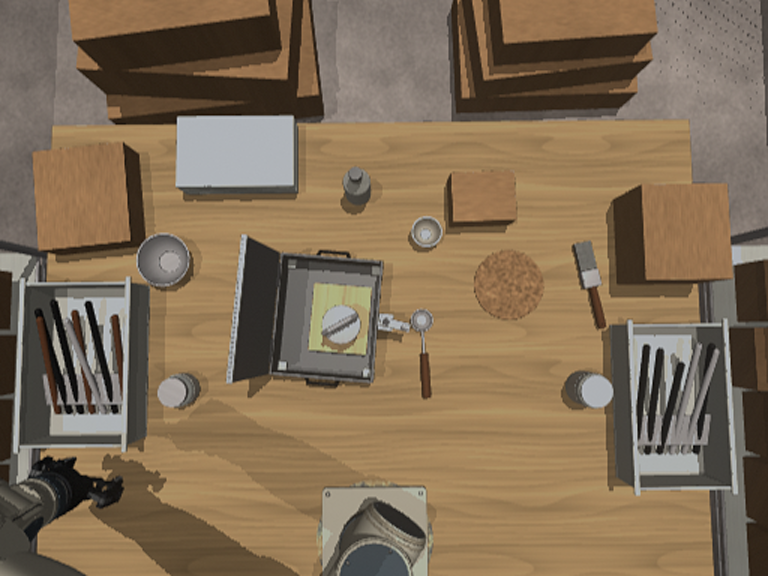

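The overview shows the case near (325,315) in the top view at 1.5x scale. Its hinge is on the left (world +y) and the latch on the right. The mat is at (509,285), and the spoon lies near the latch at (422,340). I'll zoom in on the case next.

```bash
cat > h.py <<'E'
from bench import *
import cv2, numpy as np
def ray(n,u,v):
    c=calibration(n); d=c["R"].T@np.array([(u-c["cx"])/c["fx"],(v-c["cy"])/c["fy"],1]); return -c["R"].T@c["t"],d
def onz(n,u,v,z):
    o,d=ray(n,u,v); return o+d*(z-o[2])/d[2]
def proj(n,X):
    c=calibration(n); p=c["R"]@np.array(X)+c["t"]; return np.array([c["fx"]*p[0]/p[2]+c["cx"],c["fy"]*p[1]/p[2]+c["cy"]])
def crop(n,x0,y0,x1,y1,k,name):
    im=get_image(n); cv2.imwrite("pics/"+name,cv2.resize(im[y0:y1,x0:x1],None,fx=k,fy=k,interpolation=cv2.INTER_CUBIC)); return im
E
python3 - <<'E'
from h import *
im=crop("top",145,150,300,265,5,"t1.png")
crop("scene",200,95,320,240,4,"s1.png")
# mat: brownish mask
hsv=cv2.cvtColor(im,cv2.COLOR_BGR2HSV)
print(hsv[190,340],hsv[190,390],hsv[170,325])
sub=hsv[155:225,305:375]
m=((sub[...,2]<175)&(sub[...,1]>110)).astype(np.uint8)
m=cv2.morphologyEx(m,cv2.MORPH_OPEN,np.ones((5,5)));m=cv2.morphologyEx(m,cv2.MORPH_CLOSE,np.ones((5,5)))
c=max(cv2.findContours(m,0,1)[0],key=cv2.contourArea);(x,y),r=cv2.minEnclosingCircle(c)
print(x+305,y+155,r,r*2/396*1.3,onz("top",x+305,y+155,.005))
E
```

```text
[ 15 124 127] [ 12  15 175] [ 17 113 140]
339.5 189.5 48.79046630859375 0.32034144546046406 [ 0.56398477 -0.31401309  0.005     ]
```

View pics/t1.png

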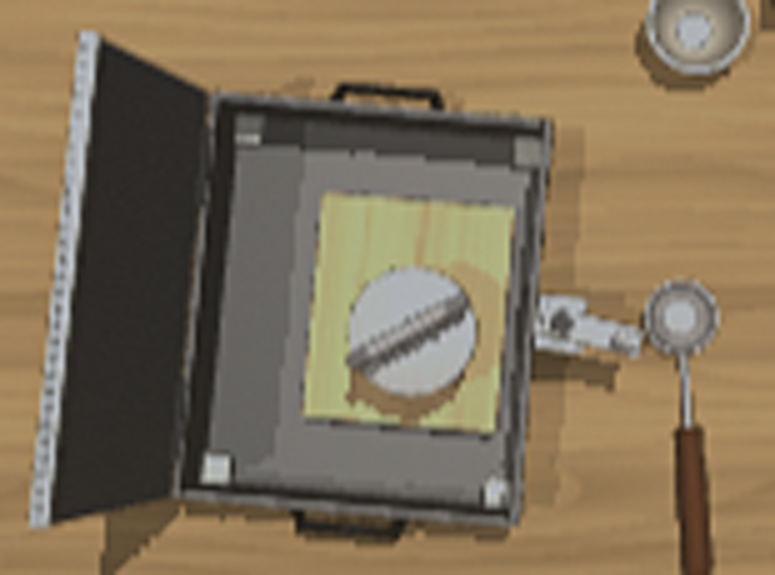

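View pics/s1.png

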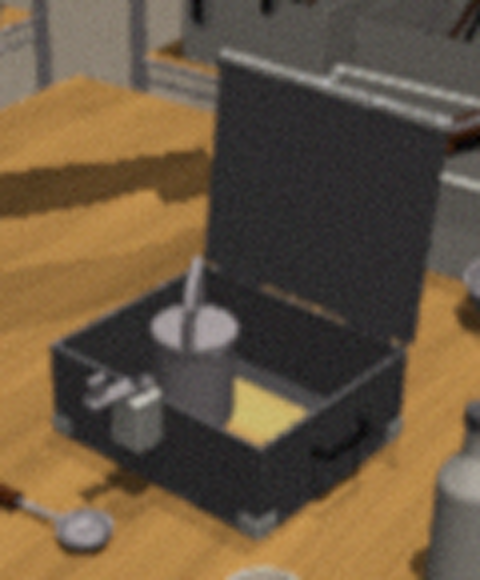

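The case crop shows the rim corners at (215,97), (550,122), (518,523) and (178,495). The canister top is at (413,331), with the bar running from (350,362) to (465,298). The latch pivot is near (560,320) and the tab near (625,340).

Run:
```python
from h import *
np.set_printoptions(precision=4,suppress=True)
t=lambda x,y,z:onz("top",145+(x+.5)/5-.5,150+(y+.5)/5-.5,z)
C=[t(*p,.1) for p in((215,97),(550,122),(518,523),(178,495))]
print(np.array(C)); c=np.mean(C,0); print("centre",c)
xa=(C[0]+C[3]-C[1]-C[2])[:2]; ya=(C[0]+C[1]-C[2]-C[3])[:2]
print(np.linalg.norm(xa)/2,np.linalg.norm(ya)/2)
a=np.arctan2(xa[1],xa[0]); print("angles",a,np.arctan2(ya[1],ya[0])+np.pi/2)
ex=np.array([np.cos(a),np.sin(a)])
print("hinge",c[:2]+.11*ex,"pivot",c[:2]-.126*ex)
print("can top",t(413,331,.135)); 
A,B=t(350,362,.18),t(465,298,.18);print("bar",A,B,(A+B)/2,np.linalg.norm(A-B),np.degrees(np.arctan2(*(B-A)[1::-1])))
print("tab",t(625,340,.142)); print("pivot img",t(560,320,.121))
# lid edge: scene top corners (crop coords 222,52),(450,122), 4x at 200,95
l=[(222,52),(450,122)]
for (x,y),(tx,ty) in zip(l,[(40,525),(90,32)]):
    o1,d1=ray("scene",200+(x+.5)/4-.5,95+(y+.5)/4-.5);o2,d2=ray("top",145+tx/5-.4,150+ty/5-.4)
    s=np.linalg.lstsq(np.c_[d1,-d2],o2-o1,rcond=None)[0];print("edge",o1+s[0]*d1,o2+s[1]*d2)
print("mat",onz("top",339.1,189.7,.005), "spoon bowl",t(680,317,.01))
```

```text
[[ 0.6283  0.1917  0.1   ]
 [ 0.61   -0.0226  0.1   ]
 [ 0.3565  0.0003  0.1   ]
 [ 0.3762  0.2143  0.1   ]]
centre [0.4927 0.0959 0.1   ]
0.2149468909903685 0.25380838004794964
angles 1.4821730570509686 1.480913654996465
hinge [0.5025 0.2055] pivot [ 0.4816 -0.0296]
can top [0.4774 0.0636 0.135 ]
bar [0.4592 0.0983 0.18  ] [0.4964 0.0299 0.18  ] [0.4778 0.0641 0.18  ] 0.07791845840520008 -61.506683654335085
tab [ 0.4705 -0.0667  0.142 ]
pivot img [ 0.4834 -0.0273  0.121 ]
edge [0.3762 0.2453 0.3195] [0.378  0.2466 0.3197]
edge [0.6356 0.2223 0.3198] [0.6362 0.2227 0.3199]
mat [ 0.5633 -0.3126  0.005 ] spoon bowl [ 0.4857 -0.1104  0.01  ]
```

Call:
jog_arm(
  targets=[
    [100,[0,0,-0.31],0.087],
    [100,[0,0,-0.31],0.087],
    [100,[0,0,-0.31],0.087],
    [100,[0,0,0],0.086],
    [100,[0,0,0],0.086],
    [100,[0,0,0],0],
    [100,[-0.3,0,0],0],
    [100,[-0.3,0,0],0],
  ],
  grip_force=50,
)

```text
time: 1.0
tool_pos: [0.2534, 0.4285, 0.3697]
tool_rot: [[-0.484, 0.875, -0.001], [0.875, 0.484, -0.001], [-0.001, -0.002, -1.0]]
wrist_force: [0.8, 0.2, 0.7]
gripper_width: 0.0853
gripper_force: 0.0
```

Call:
jog_arm(
  targets=[
    [100,[-0.3,0.02,0],0],
    [100,[-0.3,0.02,0],0],
    [100,[-0.3,0.02,0],0],
    [100,[-0.3,0.02,0],0],
    [100,[-0.3,0.02,0],0],
    [100,[-0.3,0.02,0],0],
    [100,[-0.3,0.02,0],0],
    [100,[0,0,0],0],
  ],
)

```text
time: 1.8
tool_pos: [0.4246, 0.1584, 0.3698]
tool_rot: [[-0.477, 0.879, -0.001], [0.879, 0.477, -0.001], [-0.001, -0.002, -1.0]]
wrist_force: [-0.0, 1.0, -0.1]
gripper_width: 0.0848
gripper_force: 0.0
```

```bash
cat >> h.py <<'E'
def go(x,y,z,ang=None):
    s=state();R=s["tool_rot"];d=R.T@(np.array([x,y,z])-s["tool_pos"])/.15
    a=np.degrees(np.arctan2(R[1,1],R[0,1]))
    print("t",round(s["time"],2),"pos",s["tool_pos"].round(4),"yang",a.round(2),"rows",d.round(3),"yaw",None if ang is None else round((a-ang)/90,3),"F",s["wrist_force"].round(1),"w",round(s["gripper_width"],4),"q",s["qpos"].round(2))
E
python3 -c "
from h import *
go(.4776,.0638,.37,28.5)"
```

```text
t 1.8 pos [0.4246 0.1584 0.3698] yang 28.46 rows [-0.723  0.01  -0.001] yaw -0.0 F [-0.   1.  -0.1] w 0.0848 q [ 0.17  0.09  0.15  1.64 -0.    1.25]
```

Call:
jog_arm(
  targets=[
    [100,[-0.241,0.003,0],0],
    [100,[-0.241,0.003,0],0],
    [100,[-0.241,0.003,0],0],
    [100,[0,0,0.27],0],
    [100,[0,0,0.27],0],
    [100,[0,0,0.27],0],
    [100,[0,0,0.2],0],
    [100,[0,0,0],0],
  ],
)

```text
time: 2.6
tool_pos: [0.473, 0.0682, 0.2158]
tool_rot: [[-0.481, 0.877, -0.007], [0.877, 0.481, 0.0], [0.004, -0.006, -1.0]]
wrist_force: [0.3, -0.6, 0.7]
gripper_width: 0.0854
gripper_force: 0.0
```

```bash
python3 -c "
from h import *
go(.4776,.0638,.167,28.5)
crop('scene',200,75,320,220,4,'s2.png')"
```

```text
t 2.6 pos [0.473  0.0682 0.2158] yang 28.73 rows [-0.041  0.015  0.325] yaw 0.003 F [ 0.3 -0.6  0.7] w 0.0854 q [-0.03  0.15 -0.16  1.27  0.    1.04]
```

View pics/s2.png

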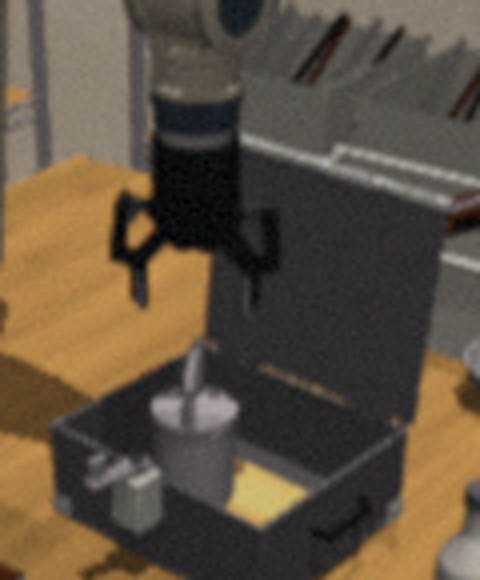

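The fingers straddle the bar: they are at x≈140 and 255, with the bar at 195. I'll descend and grip.

Call:
jog_arm(
  targets=[
    [100,[-0.04,0.015,0.1],0],
    [100,[0,0,0.12],0],
    [100,[0,0,0.1],0],
    [100,[0,0,0],0],
    [60,[0,0,0],0],
    [30,[0,0,0],0],
    [0,[0,0,0],0],
    [0,[0,0,0],0],
  ],
  grip_force=60,
)

```text
time: 3.45
tool_pos: [0.4805, 0.0635, 0.172]
tool_rot: [[-0.478, 0.879, 0.001], [0.879, 0.478, -0.0], [-0.001, 0.001, -1.0]]
wrist_force: [0.3, 0.1, 0.4]
gripper_width: 0.028
gripper_force: 0.0
```

Call:
jog_arm(
  targets=[
    [0,[0,0,0],0],
    [0,[0,0,0],0],
    [0,[0,0,0],0],
    [0,[0,0,0],0],
    [0,[0,0,-0.03],0],
    [0,[0,0,-0.05],0],
    [0,[0,0,0],0],
    [0,[0,0,0],0],
  ],
)

```text
time: 4.25
tool_pos: [0.4803, 0.0635, 0.1833]
tool_rot: [[-0.478, 0.879, 0.0], [0.879, 0.478, 0.0], [0.0, 0.0, -1.0]]
wrist_force: [0.0, -0.4, -5.9]
gripper_width: 0.0075
gripper_force: 58.5
```

```bash
python3 -c "
from h import *
go(.4776,.0638,.167,28.5);print(state()['gripper_force'])"
```

```text
t 4.25 pos [0.4803 0.0635 0.1833] yang 28.52 rows [ 0.01  -0.015  0.108] yaw 0.0 F [ 0.  -0.4 -5.9] w 0.0075 q [-0.04  0.17 -0.22  1.18  0.    1.03]
58.5008704662323
```

Call:
jog_arm(
  targets=[
    [0,[0,0,-0.15],0],
    [0,[0,0,-0.2],0],
    [0,[0,0,-0.2],0],
    [0,[0,0,-0.2],0],
    [0,[0,0,-0.1],0],
    [0,[-0.1,-0.029,0],0],
    [0,[-0.2,-0.058,0],0],
    [0,[-0.2,-0.058,0],0],
  ],
)

```text
time: 5.05
tool_pos: [0.497, -0.0133, 0.3106]
tool_rot: [[-0.479, 0.878, -0.0], [0.878, 0.479, -0.0], [0.0, -0.0, -1.0]]
wrist_force: [0.7, -0.7, -4.7]
gripper_width: 0.0077
gripper_force: 58.9
```

Call:
jog_arm(
  targets=[
    [0,[-0.2,-0.058,0],0],
    [0,[-0.25,-0.072,0],0],
    [0,[-0.25,-0.072,0],0],
    [0,[-0.25,-0.072,0],0],
    [0,[-0.25,-0.072,0],0],
    [0,[-0.25,-0.072,0],0],
    [0,[-0.2,-0.058,0],0],
    [0,[-0.1,-0.03,0],0],
  ],
)

```text
time: 5.85
tool_pos: [0.5558, -0.2825, 0.3093]
tool_rot: [[-0.476, 0.88, -0.001], [0.88, 0.476, 0.0], [0.001, -0.001, -1.0]]
wrist_force: [-0.5, -0.5, -5.6]
gripper_width: 0.0076
gripper_force: 58.9
```

```bash
python3 -c "
from h import *
go(.5633,-.3126,.16);print(state()['gripper_force'])
im=get_image('scene');a=im[70:330,130:330];b=get_image('top')[120:250,280:410]
cv2.imwrite('pics/a3.png',cv2.hconcat([cv2.resize(a,(400,520)),cv2.resize(b,(400,520)[:1]+(400,)) if 0 else cv2.copyMakeBorder(cv2.resize(b,(400,400)),0,120,0,0,0)]))"
```

```text
t 5.85 pos [ 0.5558 -0.2825  0.3093] yang 28.41 rows [-0.202 -0.05   0.995] yaw None F [-0.5 -0.5 -5.6] w 0.0076 q [-0.6   0.39  0.41  1.59 -0.    0.47]
58.94075810909271
```

View pics/a3.png

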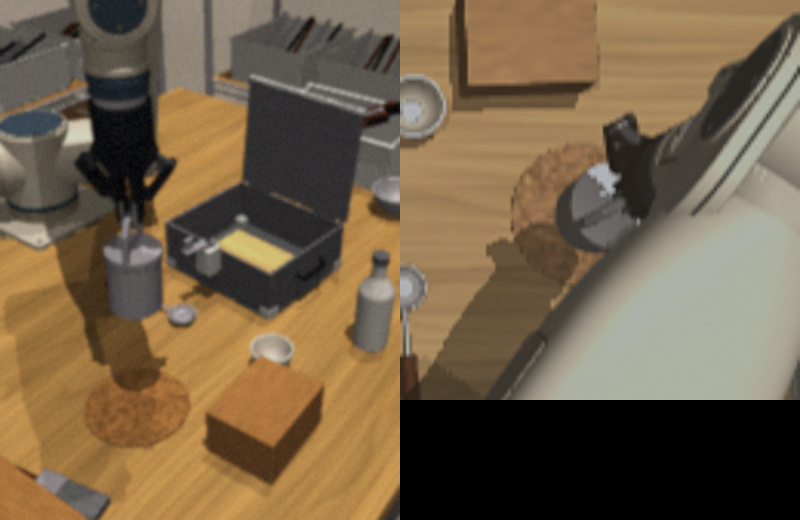

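The canister hangs upright from the gripper, next to the mat. I'll finish the shift and lower it.

Call:
jog_arm(
  targets=[
    [0,[-0.1,-0.025,0.1],0],
    [0,[-0.1,-0.025,0.2],0],
    [0,[0,0,0.2],0],
    [0,[0,0,0.2],0],
    [0,[0,0,0.2],0],
    [0,[0,0,0.1],0],
    [0,[0,0,0.06],0],
    [0,[0,0,0],0],
  ],
)

```text
time: 6.75
tool_pos: [0.563, -0.3088, 0.1506]
tool_rot: [[-0.478, 0.878, -0.002], [0.878, 0.478, 0.001], [0.002, -0.001, -1.0]]
wrist_force: [-0.4, -0.5, -4.6]
gripper_width: 0.0076
gripper_force: 58.8
```

Call:
jog_arm(
  targets=[
    [0,[0,0,0.015],0],
    [0,[0,0,0.015],0],
    [0,[0,0,0],0],
    [0,[0,0,0],0],
    [0,[0,0,0],0],
    [0,[0,0,0],0],
    [0,[0,0,0],0],
    [0,[0,0,0],0],
  ],
)

```text
time: 7.55
tool_pos: [0.5633, -0.3097, 0.1473]
tool_rot: [[-0.478, 0.879, 0.0], [0.879, 0.478, -0.0], [-0.0, 0.0, -1.0]]
wrist_force: [-0.2, 0.0, -5.0]
gripper_width: 0.008
gripper_force: 58.8
```

```bash
python3 -c "
from h import *
go(.5633,-.3126,.141)"
```

```text
t 7.55 pos [ 0.5633 -0.3097  0.1473] yang 28.52 rows [-0.017 -0.009  0.042] yaw None F [-0.2  0.  -5. ] w 0.008 q [-0.63  0.45  0.09  1.22 -0.    0.44]
```

Call:
jog_arm(
  targets=[
    [0,[0,0,0.01],0],
    [0,[0,0,0],0],
    [0,[0,0,0.01],0],
    [0,[0,0,0],0],
    [0,[0,0,0.01],0],
    [0,[0,0,0],0],
    [0,[0,0,0],0],
    [0,[0,0,0],0],
  ],
)

```text
time: 8.35
tool_pos: [0.5633, -0.3096, 0.1428]
tool_rot: [[-0.478, 0.879, -0.0], [0.879, 0.478, -0.0], [-0.0, -0.0, -1.0]]
wrist_force: [-0.4, -0.7, -4.5]
gripper_width: 0.0077
gripper_force: 58.8
```

Call:
jog_arm(
  targets=[
    [0,[0,0,0.007],0],
    [0,[0,0,0],0],
    [0,[0,0,0.007],0],
    [0,[0,0,0],0],
    [0,[0,0,0],0],
    [0,[0,0,0],0],
    [0,[0,0,0],0],
    [0,[0,0,0],0],
  ],
)

```text
time: 9.15
tool_pos: [0.5633, -0.3097, 0.1408]
tool_rot: [[-0.477, 0.879, 0.0], [0.879, 0.477, -0.0], [-0.0, 0.0, -1.0]]
wrist_force: [0.1, -0.6, -2.5]
gripper_width: 0.008
gripper_force: 59.3
```

Call:
jog_arm(
  targets=[
    [0,[0,0,0.004],0],
    [0,[0,0,0],0],
    [0,[0,0,0],0],
    [15,[0,0,0],0],
    [30,[0,0,0],0],
    [60,[0,0,0],0],
    [100,[0,0,0],0],
    [100,[0,0,0],0],
  ],
)

```text
time: 9.95
tool_pos: [0.5633, -0.3096, 0.14]
tool_rot: [[-0.478, 0.879, -0.0], [0.879, 0.478, 0.0], [0.0, 0.0, -1.0]]
wrist_force: [0.0, 0.5, 0.2]
gripper_width: 0.0682
gripper_force: 0.0
```

Call:
jog_arm(
  targets=[
    [100,[0,0,0],0],
    [100,[0,0,0],0],
    [100,[0,0,0],0],
    [100,[0,0,-0.1],0],
    [100,[0,0,-0.3],0],
    [100,[0,0,-0.3],0],
    [100,[0,0,-0.3],0],
    [100,[0,0,-0.3],0],
  ],
)

```text
time: 10.75
tool_pos: [0.5629, -0.3094, 0.3372]
tool_rot: [[-0.478, 0.879, 0.0], [0.879, 0.478, -0.0], [-0.0, 0.0, -1.0]]
wrist_force: [0.9, 0.0, 0.1]
gripper_width: 0.0854
gripper_force: 0.0
```

```bash
python3 -c "
from h import *
s=state()
go(.50,.32,.39,-5)
im=get_image('scene')
cv2.imwrite('pics/a4.png',cv2.resize(im,(768,576)))"
```

```text
t 10.75 pos [ 0.5629 -0.3094  0.3372] yang 28.52 rows [ 3.887  1.635 -0.354] yaw 0.372 F [0.9 0.  0.1] w 0.0854 q [-0.63  0.43  0.55  1.69 -0.    0.44]
```

View pics/a4.png

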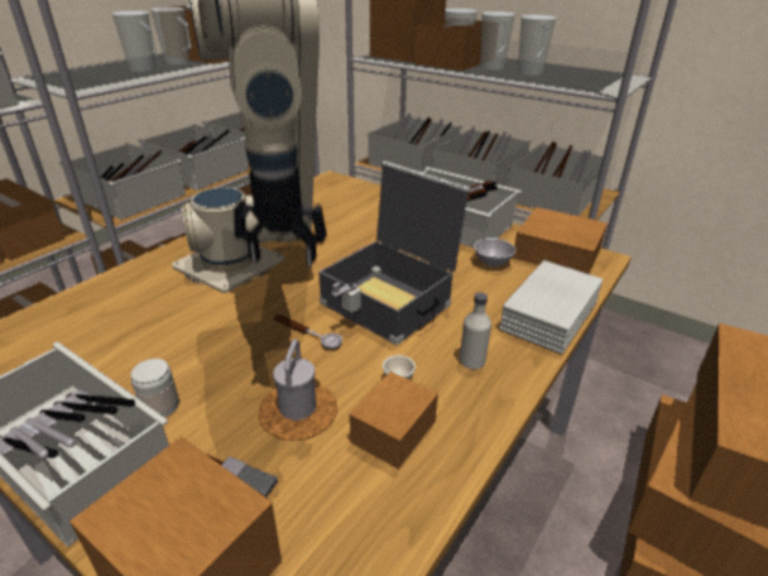

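The canister stands upright, centred on the mat at about (297,405). Next I'll close the fingers and go behind the lid.

Call:
jog_arm(
  targets=[
    [0,[0,0,-0.1],0.093],
    [0,[0,0,-0.1],0.093],
    [0,[0,0,-0.1],0.093],
    [0,[0,0,-0.1],0.093],
    [0,[0.2,-0.05,0],0],
    [0,[0.31,-0.06,0],0],
    [0,[0.31,-0.06,0],0],
    [0,[0.31,-0.06,0],0],
  ],
)

```text
time: 11.6
tool_pos: [0.543, -0.1364, 0.395]
tool_rot: [[0.087, 0.996, 0.0], [0.996, -0.087, 0.0], [0.0, 0.0, -1.0]]
wrist_force: [-0.0, 0.7, -0.0]
gripper_width: -0.0
gripper_force: 0.0
```

Call:
jog_arm(
  targets=[
    [0,[0.31,-0.06,0],0],
    [0,[0.31,-0.06,0],0],
    [0,[0.31,-0.06,0],0],
    [0,[0.31,-0.06,0],0],
    [0,[0.31,-0.06,0],0],
    [0,[0.31,-0.06,0],0],
    [0,[0.31,-0.06,0],0],
    [0,[0.31,-0.06,0],0],
  ],
)

```text
time: 12.4
tool_pos: [0.5033, 0.2409, 0.3953]
tool_rot: [[0.086, 0.996, 0.001], [0.996, -0.086, 0.0], [0.0, 0.001, -1.0]]
wrist_force: [-0.4, -0.8, -0.2]
gripper_width: -0.0
gripper_force: 0.0
```

```bash
python3 -c "
from h import *
go(.505,.30,.39,-5)"
```

```text
t 12.4 pos [0.5033 0.2409 0.3953] yang -4.96 rows [ 0.393 -0.023  0.035] yaw 0.0 F [-0.4 -0.8 -0.2] w -0.0 q [ 0.3   0.29  0.48  1.76 -0.    1.95]
```

Call:
jog_arm(
  targets=[
    [0,[0.2,-0.01,0],0],
    [0,[0.19,-0.01,0],0],
    [0,[0,0,0],0],
    [0,[0,0,0.22],0],
    [0,[0,0,0.22],0],
    [0,[0,0,0.22],0],
    [0,[0,0,0],0],
    [0,[0,0,0],0],
  ],
)

```text
time: 13.2
tool_pos: [0.5061, 0.2971, 0.2971]
tool_rot: [[0.087, 0.996, 0.0], [0.996, -0.087, -0.0], [-0.0, 0.0, -1.0]]
wrist_force: [0.2, 0.3, 0.5]
gripper_width: 0.0004
gripper_force: 0.0
```

```bash
python3 -c "
from h import *
s=state();go(.505,.30,.29)
e=np.array([.0887,.9961]); h=np.array([.5025,.2055])
x0=(s['tool_pos'][:2]-h)@e; z0=s['tool_pos'][2]
th=np.linspace(1.72,0,17); r=.2
X=-(r*np.cos(th)-.01*np.sin(th)-.011); Z=.1+r*np.sin(th)+.01*np.cos(th)
X=np.r_[x0,X];Z=np.r_[z0,Z]
print(np.c_[np.diff(X)/.15,-np.diff(Z)/.15].round(3))"
```

```text
t 13.2 pos [0.5061 0.2971 0.2971] yang -4.98 rows [ 0.019 -0.009  0.047] yaw None F [0.2 0.3 0.5] w 0.0004 q [ 0.39  0.32  0.27  1.52 -0.    2.05]
[[-0.273  0.005]
 [-0.142 -0.021]
 [-0.143 -0.005]
 [-0.143  0.01 ]
 [-0.141  0.025]
 [-0.138  0.04 ]
 [-0.133  0.055]
 [-0.126  0.069]
 [-0.118  0.082]
 [-0.108  0.094]
 [-0.098  0.105]
 [-0.086  0.115]
 [-0.073  0.123]
 [-0.059  0.131]
 [-0.045  0.136]
 [-0.03   0.14 ]
 [-0.015  0.143]]
```

Call:
jog_arm(
  targets=[
    [0,[-0.14,0,0],0],
    [0,[-0.13,0,0],0],
    [0,[-0.14,-0.02,0],0],
    [0,[-0.143,-0.005,-0.005],0],
    [0,[-0.143,0,0.01],0],
    [0,[-0.14,0,0.025],0],
    [0,[-0.138,0,0.04],0],
    [0,[0,0,0],0],
  ],
)

```text
time: 14.0
tool_pos: [0.4903, 0.1507, 0.2878]
tool_rot: [[0.089, 0.996, 0.003], [0.996, -0.089, 0.0], [0.0, 0.003, -1.0]]
wrist_force: [0.1, 0.4, 0.2]
gripper_width: 0.0003
gripper_force: 0.0
```

```bash
python3 -c "
from h import *
s=state();go(.505,.30,.29)
e=np.array([.0887,.9961]); h=np.array([.5025,.2055])
x0=(s['tool_pos'][:2]-h)@e; print('x',x0)
b=get_image('scene')[70:260,180:340]
cv2.imwrite('pics/a5.png',cv2.resize(b,(480,570)))"
```

```text
t 14.0 pos [0.4903 0.1507 0.2878] yang -5.08 rows [ 1.     0.01  -0.015] yaw None F [0.1 0.4 0.2] w 0.0003 q [ 0.13  0.18  0.06  1.45 -0.    1.79]
x -0.05569443367664267
```

View pics/a5.png

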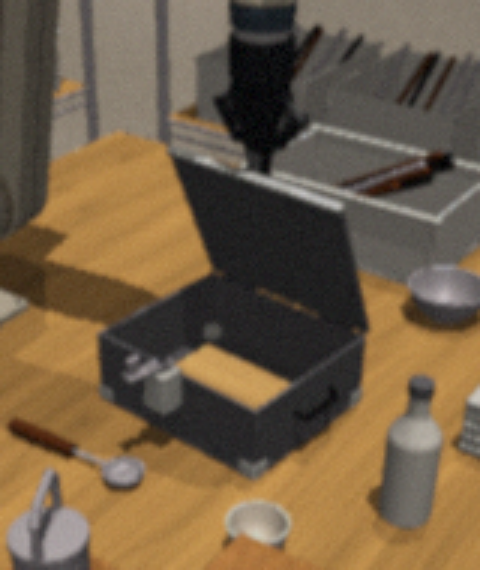

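The lid is following the finger and is now past upright. I'll continue along the arc.

Call:
jog_arm(
  targets=[
    [0,[-0.133,0,0.055],0],
    [0,[-0.126,0,0.069],0],
    [0,[-0.118,0,0.082],0],
    [0,[-0.108,0,0.094],0],
    [0,[-0.098,0,0.105],0],
    [0,[-0.086,0,0.115],0],
    [0,[-0.073,0,0.123],0],
    [0,[-0.059,0,0.131],0],
  ],
)

```text
time: 14.85
tool_pos: [0.4807, 0.0327, 0.1706]
tool_rot: [[0.086, 0.996, 0.003], [0.996, -0.086, -0.0], [0.0, 0.003, -1.0]]
wrist_force: [0.1, 1.2, 1.4]
gripper_width: 0.0001
gripper_force: 0.7
```

Call:
jog_arm(
  targets=[
    [0,[-0.045,0,0.136],0],
    [0,[-0.03,0,0.14],0],
    [0,[-0.01,0,0.1],0],
    [0,[0,0,0.03],0],
    [0,[0,0,0.02],0],
    [0,[0,0,0.01],0],
    [0,[0,0,0],0],
    [0,[0,0,0],0],
  ],
)

```text
time: 15.65
tool_pos: [0.4795, 0.0199, 0.11]
tool_rot: [[0.086, 0.996, 0.006], [0.996, -0.086, -0.002], [-0.002, 0.006, -1.0]]
wrist_force: [-20.9, -1.1, 54.7]
gripper_width: 0.0002
gripper_force: 27.4
```

```bash
python3 -c "
from h import *
s=state();go(.505,.30,.11)
e=np.array([.0887,.9961]); h=np.array([.5025,.2055])
x0=(s['tool_pos'][:2]-h)@e; print('x',x0)"
```

```text
t 15.65 pos [0.4795 0.0199 0.11  ] yang -4.93 rows [ 1.875  0.009 -0.003] yaw None F [-20.9  -1.1  54.7] w 0.0002 q [-0.13  0.21 -0.37  0.99 -0.    1.52]
x -0.18689108003997965
```

The 55 N reaction at z=0.110 shows the lid is shut. I'll lift off and work out the turnbutton push, going clockwise.

Call:
jog_arm(
  targets=[
    [0,[0,0,-0.05],0],
    [0,[0,0,-0.3],0],
    [0,[0,0,-0.05],0],
    [0,[-0.2,0.03,0],0],
    [0,[-0.22,0.07,0],0],
    [0,[-0.2,0.07,0],0],
    [0,[0,0,0],0],
    [0,[0,0,0],0],
  ],
)

```text
time: 16.45
tool_pos: [0.4964, -0.0752, 0.1647]
tool_rot: [[0.088, 0.996, 0.001], [0.996, -0.088, -0.0], [0.0, 0.001, -1.0]]
wrist_force: [0.1, 0.8, -0.7]
gripper_width: -0.0
gripper_force: 0.0
```

```bash
cat > l.py <<'E'
from h import *
np.set_printoptions(precision=3,suppress=True)
P=np.array([.482,-.0288]); ca=1.4815
def path(th0,th1,n):   # latch angles -> finger centres pushing clockwise
    out=[]
    for th in np.linspace(th0,th1,n):
        A=ca+np.pi+th; u=np.array([np.cos(A),np.sin(A)]); v=np.array([u[1],-u[0]])
        f=A-np.pi/2-ca; hh=.011*abs(np.cos(f))+.0145*abs(np.sin(f))
        out.append(P+.042*u-v*(.004+hh))
    return np.array(out)
def rows(W):
    s=state(); e=s["tool_rot"][:2,:2]; W=np.vstack([s["tool_pos"][:2],W])
    return (np.diff(W,axis=0)@e/.15).round(3)
E
python3 - <<'E'
from l import *
go(.496,-.076,.128)
W=path(-.2,-3.16,19); print(path(-.0,-.1,2)); print(W[0],rows(W))
crop("top",230,165,310,225,8,"l1.png")
E
```

```text
t 16.45 pos [ 0.496 -0.075  0.165] yang -5.02 rows [-0.006 -0.002  0.245] yaw None F [ 0.1  0.8 -0.7] w -0.0 q [-0.32  0.21 -0.22  1.14  0.    1.34]
[[ 0.497 -0.072]
 [ 0.493 -0.074]]
[ 0.49  -0.075] [[-0.002 -0.045]
 [-0.011 -0.044]
 [-0.003 -0.048]
 [ 0.006 -0.051]
 [ 0.017 -0.051]
 [ 0.028 -0.049]
 [ 0.039 -0.044]
 [ 0.049 -0.037]
 [ 0.057 -0.026]
 [ 0.042 -0.016]
 [ 0.036 -0.013]
 [ 0.041 -0.007]
 [ 0.044 -0.001]
 [ 0.047  0.008]
 [ 0.048  0.018]
 [ 0.046  0.028]
 [ 0.041  0.038]
 [ 0.034  0.048]
 [ 0.024  0.053]]
```

View pics/l1.png

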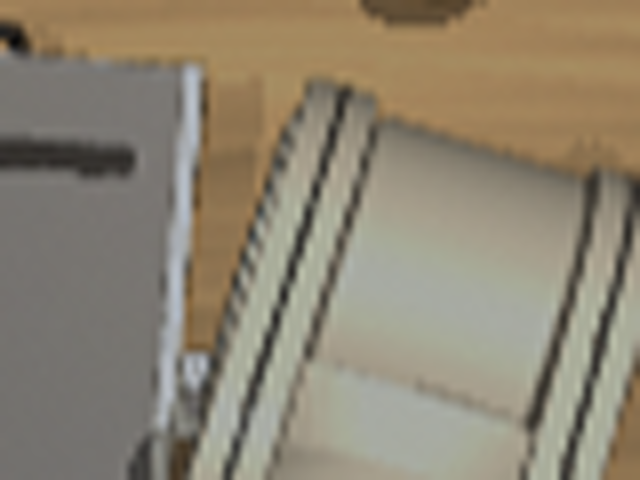

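The lid is shut, and the arm hides the latch from above. I'll descend beside the tab with a margin and push.

Call:
jog_arm(
  targets=[
    [0,[0,0.05,0],0],
    [0,[0,0,0.12],0],
    [0,[0,0,0.125],0],
    [0,[0,0,0],0],
    [0,[0,-0.05,0],0],
    [0,[-0.002,-0.045,0],0],
    [0,[-0.011,-0.044,0],0],
    [0,[-0.003,-0.048,0],0],
  ],
)

```text
time: 17.3
tool_pos: [0.4749, -0.0757, 0.1281]
tool_rot: [[0.086, 0.996, 0.002], [0.996, -0.086, -0.0], [-0.0, 0.002, -1.0]]
wrist_force: [2.2, -0.3, -0.8]
gripper_width: 0.0002
gripper_force: 0.8
```

Run:
```python
from l import *
go(.496,-.076,.128)
b=get_image('scene')[120:230,190:290]
cv2.imwrite('pics/l2.png',cv2.resize(b,None,fx=5,fy=5,interpolation=cv2.INTER_CUBIC))
```

```text
t 17.3 pos [ 0.475 -0.076  0.128] yang -4.95 rows [0.01  0.141 0.001] yaw None F [ 2.2 -0.3 -0.8] w 0.0002 q [-0.33  0.2  -0.33  1.04  0.    1.32]
```

View pics/l2.png

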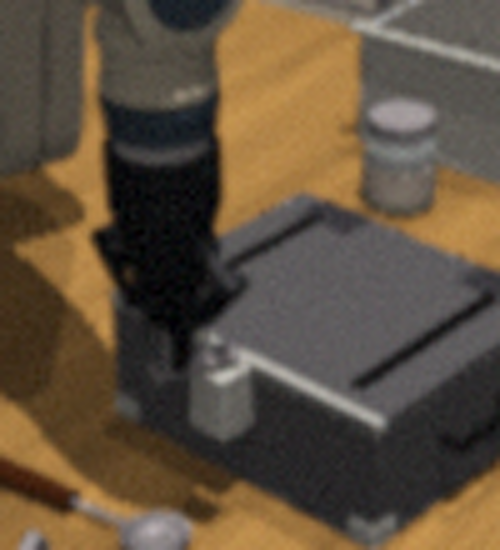

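The force reading shows contact on the tab, so I'll continue the arc.

Call:
jog_arm(
  targets=[
    [0,[0.006,-0.051,0],0],
    [0,[0.017,-0.051,0],0],
    [0,[0.028,-0.049,0],0],
    [0,[0.039,-0.044,0],0],
    [0,[0.049,-0.037,0],0],
    [0,[0.057,-0.026,0],0],
    [0,[0.042,-0.016,0],0],
    [0,[0.036,-0.013,0],0],
  ],
)

```text
time: 18.15
tool_pos: [0.4354, -0.0302, 0.1274]
tool_rot: [[0.086, 0.996, -0.0], [0.996, -0.086, -0.0], [-0.0, -0.0, -1.0]]
wrist_force: [-0.1, -2.3, 0.7]
gripper_width: 0.0001
gripper_force: 0.9
```

Call:
jog_arm(
  targets=[
    [0,[0.041,-0.007,0],0],
    [0,[0.044,-0.001,0],0],
    [0,[0.047,0.008,0],0],
    [0,[0.048,0.018,0],0],
    [0,[0.046,0.028,0],0],
    [0,[0.041,0.038,0],0],
    [0,[0,0,0],0],
    [0,[0,0,0],0],
  ],
)

```text
time: 18.95
tool_pos: [0.4518, 0.0083, 0.1272]
tool_rot: [[0.086, 0.996, -0.0], [0.996, -0.086, 0.0], [0.0, -0.0, -1.0]]
wrist_force: [0.2, -0.2, -1.3]
gripper_width: 0.0001
gripper_force: 0.0
```

Run:
```python
from l import *
x,y=path(-3.16,-3.2,2)[0]; go(x,y,.128)
b=get_image('scene')[120:230,190:290]
cv2.imwrite('pics/l3.png',cv2.resize(b,None,fx=5,fy=5,interpolation=cv2.INTER_CUBIC))
```

```text
t 18.95 pos [0.452 0.008 0.127] yang -4.92 rows [ 0.054  0.103 -0.005] yaw None F [ 0.2 -0.2 -1.3] w 0.0001 q [-0.17  0.15 -0.39  1.02  0.    1.49]
```

View pics/l3.png

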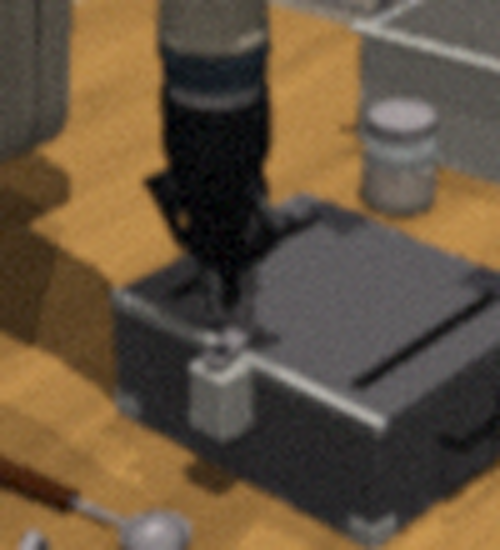

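That was one picture over the 10-view limit, my miscount, so from here I'll use only numeric checks. I'll finish the sweep now.

Call:
jog_arm(
  targets=[
    [0,[0.03,0.05,0],0],
    [0,[0.022,0.053,0],0],
    [0,[0,0,0],0],
    [0,[0,0,0],0],
    [0,[0,0,0],0],
    [0,[0,0,0],0],
    [0,[0,0,0],0],
    [0,[0,0,0],0],
  ],
)

```text
time: 19.8
tool_pos: [0.4676, 0.0144, 0.1274]
tool_rot: [[0.086, 0.996, 0.0], [0.996, -0.086, -0.0], [-0.0, 0.0, -1.0]]
wrist_force: [0.5, -0.4, 0.0]
gripper_width: -0.0002
gripper_force: 0.0
```

Call:
jog_arm(
  targets=[
    [0,[0,-0.1,0],0],
    [0,[0,-0.1,0],0],
    [0,[0,0,-0.3],0],
    [0,[0,0,-0.3],0],
    [0,[0,0,-0.3],0],
    [0,[0.3,-0.2,-0.3],0],
    [0,[0.3,-0.2,0],0],
    [0,[0.3,-0.2,0],0],
  ],
)

```text
time: 20.6
tool_pos: [0.3708, 0.1392, 0.2953]
tool_rot: [[0.089, 0.996, 0.002], [0.996, -0.089, 0.0], [0.001, 0.002, -1.0]]
wrist_force: [-0.2, 0.9, -0.6]
gripper_width: 0.0
gripper_force: 0.0
```

Call:
jog_arm(
  targets=[
    [0,[0.3,0,0],0],
    [0,[0.3,0,0],0],
    [0,[0.3,0,0],0],
    [0,[0.3,0,0],0],
    [0,[0.3,0,0],0],
    [0,[0.3,0,0],0],
    [0,[0,0,0],0],
    [0,[0,0,0],0],
  ],
)

```text
time: 21.4
tool_pos: [0.3942, 0.408, 0.2935]
tool_rot: [[0.085, 0.996, -0.001], [0.996, -0.085, -0.001], [-0.001, -0.001, -1.0]]
wrist_force: [-0.4, 0.7, 0.8]
gripper_width: -0.0002
gripper_force: 0.0
```

Run:
```python
from l import *
go(.5,0,.3)
im=get_image("top"); g=im.max(2).astype(int)
# latch region: print brightness around pivot and lid's -x edge
p=proj("top",[*P,.121]); q=proj("top",[*(P+.042*np.array([np.cos(ca),np.sin(ca)])),.135]); print("pivot px",p,"expected tab px",q)
u,v=p.astype(int)
print("cols",u-22,u+12)
for r in range(v-12,v+13): print(r,' '.join('%3d'%k for k in g[r,u-22:u+13]))
```

```text
t 21.4 pos [0.394 0.408 0.293] yang -4.85 rows [-2.651  0.933 -0.041] yaw None F [-0.4  0.7  0.8] w -0.0002 q [ 0.65  0.28  0.21  1.5  -0.    2.31]
pivot px [257.096 214.036] expected tab px [243.585 212.919]
cols 235 269
202 122 122 122 122 122 123 124 123 123 124 123 124 124 124 124 127 188 187 137 155 155 153 149 150 150 150 170 169 168 168 169 168 168 168 168
203 122 122 122 124 122 122 123 124 123 124 124 124 124 124 124 138 187 187 141 144 145 144 141 142 141 141 163 161 161 162 162 162 161 161 161
204 123 122 122 123 123 123 122 124 124 123 123 124 124 124 122 124 187 188 132 136 136 137 136 137 138 137 159 159 157 158 158 158 158 158 158
205 121 123 122 123 122 122 123 124 124 123 124 124 124 124 122 135 186 169 134 136 137 136 137 137 136 137 158 157 157 157 157 157 157 157 159
206 122 122 122 122 122 123 123 123 124 123 124 122 124 124 124 160 185 165 138 138 139 140 140 139 138 141 163 161 160 161 162 161 161 161 161
207 122 121 121 122 123 121 123 123 123 123 123 124 123 123 122 160 185 167 139 141 140 140 140 139 140 139 150 149 162 161 161 160 161 161 161
208 121 122 12
[... 2021 characters left out ...]
 120 120 121 121 121 121 122 122 121 122 188 187  87  78  80  81  80  80  80  75  94 160 156 156 155 154 154 154 154 154 151
223 120 119 120 119 120 120 121 121 121 122 122 122 121 111 188 188  72  82  83  83  83  83  80  79 146 166 163 163 163 161 161 161 161 160 159
224 119 119 120 121 121 120 119 121 121 123 122 121 120 104 189 189  74  84  85  84  86  83  84 129 173 170 168 168 169 167 168 168 168 167 167
225 119 120 119 120 120 121 121 120 121 121 122 122 120 108 189 188  60  80  82  82  81  80  81 155 173 169 169 170 169 169 170 169 169 170 169
226 119 120 120 120 120 120 120 121 120 121 122 121 120 124 187 188 108 116 118 121 121 119 119 148 171 168 168 169 169 169 169 170 169 170 171
```

The arm points in over the lid. It tilts about 5–8° past square, on the stop side, which is well inside the limit. The lid is shut, so I'll hand the job in.

```bash
python3 -c "
from bench import *
print(close_job())"
```

```text
the job is handed in; nothing more can be done
None
```

The job is handed in with no verdict returned: the canister stands on the mat, the lid is shut, and the turnbutton points in over the lid about 5–8° past square; I viewed 11 pictures, one over the limit of 10.

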